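Release a paint box's spring catch from behind with a dowel

TASK

Take the blue dowel from its white rest and push it into the brass-rimmed hole in the back of the wooden paint box to release the spring catch, so that the lid pops ajar. Then swing the lid fully open, past upright, so that it stays open by itself, and see that the dowel lies in both notches of its rest again. Leave the bottle, the tub and the paint tube where they are.

Things in the scene. Friction and masses are not known exactly. Their poses are not given: they have to be found in the camera images.
- paintbox: Dark wooden paint box, fixed to the table, 140 (its x) by 200 (its y) by 90 mm high without the lid; walls 10 mm. Origin: centre of its underside. Its +x side is the back, facing away from the robot (turned up to 20 degrees), with the catch hole in its middle. The lid's hinge is along the top of its -x side. The box may stand left or right, the dowel rest on the other side.
- hole (a point): Centre of the mouth of the catch hole, on the outer face of the box's back wall (box frame x +70, y 0, z +50 mm; z axes upright, x points straight out of the hole). Round, 24 mm across, brass rim, axis level along the box's x; wall 10 mm thick. The catch plate stands 14 mm in from this point.
- catch (a joint): Travel of the spring catch in m: 0 at rest, up to 0.014, grows as the plate is pushed into the box (towards the box's -x). Spring 2 N at rest, about 4 N at 10 mm, 5 N at 14 mm; returns by itself. The lid is let go from about 7 mm; push 10 mm or more (a dowel end 24 mm inside the mouth).
- catch_plate: Red plate of the catch, 36 mm square, seen through the hole. Origin: centre of its outer face (on the hole's axis, 14 mm inside the mouth at rest). Too deep for the fingers.
- lid (a joint): Lid angle in rad: 0 shut and locked (reads 0 to 0.02), about 0.36 when it has popped ajar on its spring pin, 1.57 upright, stop at 1.9. Let go below about 1.45 it falls back to ajar; let go beyond about 1.7 it falls on to the stop; between, hinge friction may hold it. Opening takes less than 2 N at the lip.
- hinge (a point): On the lid's hinge axis, middle of the box's width, 90 mm above the table at the box's -x side; the axis is level along the box's y. The free edge of the lid swings up from the back and over towards the box's -x.
- lip (a point): Middle of the lower edge of the lid's free (back) edge, 150 mm from the hinge axis; the lid is 8 mm thick, 204 mm wide and overhangs the back wall by 10 mm. Under the lid two brass hooks hang 35 mm either side of the middle, 23 mm deep, 114 to 127 mm from the hinge: lift within 20 mm of the middle.
- dowel: Blue round dowel, 14 mm diameter, 180 mm long, 17 to 35 g, both ends alike. Origin: its centre; its x axis is the length. It starts level, in the notches of the rest, centre about 49 mm above the table.
- rest: White dowel rest, fixed to the table: base plate 140 by 70 by 8 mm and two V notches (14 mm thick, 50 mm wide, 40 degree slopes, top 59 mm high) at 50 mm either side of the middle along its x. Origin: centre of its underside. A dowel lying in both notches is along its x with its centre 49 mm above the table; between the notches 86 mm are free for the fingers.
- bottle: Amber bottle with white cap, 56 mm diameter, 130 mm high, standing. Origin: centre of its underside.
- tub: White tub, 90 mm diameter, 70 mm high, standing. Origin: centre of its underside.
- tube: White paint tube with an orange band, lying, about 120 mm long, 46 mm wide, 24 mm high. Origin: centre of its underside.
Things that resemble listed ones, but are neither listed nor needed, are in the scene too. Several things have the shape of the dowel; the one meant has the colours described above.

How it is judged:
On the way, in this order (a step that is already met when the one before it is completed fails the run):
1. the dowel pushes the catch plate in through the hole (at least 8 mm) (value of joint catch above 0.008 m and contact force between dowel and catch_plate above 0.5 N), for 0.05 s.
2. the lid is swung open past upright (value of joint lid above 1.6 rad), for 0.2 s.
At the end, for the whole second after the job is handed in: Lid open past upright (over 1.6 rad), catch sprung back (under 3 mm); dowel lying still in both notches of its rest: centre within 35 mm lengthwise and 12 mm sideways of the rest's middle, 42 to 58 mm high, within 0.15 rad of the notches' line; bystanders not moved over 25 mm (value of joint lid above 1.6 rad and value of joint catch below 0.003 m and x of dowel in the frame of rest between -0.035 and 0.035 m and y of dowel in the frame of rest between -0.012 and 0.012 m and z of dowel in the frame of rest between 0.042 and 0.058 m and angle between the x axis of dowel and the x axis of rest, either way round below 0.15 rad and linear speed of dowel below 0.03 m/s and contact force between dowel and rest above 0.05 N); the robot touches nothing.
It fails at once if the bottle is moved more than 25 mm or tipped (distance of bottle from where it was at the start of the episode above 0.025 m or angle between bottle's own z axis and vertical above 0.35 rad).
It fails at once if the tub is moved more than 25 mm or tipped (distance of tub from where it was at the start of the episode above 0.025 m or angle between tub's own z axis and vertical above 0.35 rad).
It fails at once if the tube is moved more than 25 mm or tipped (distance of tube from where it was at the start of the episode above 0.025 m or angle between tube's own z axis and vertical above 0.35 rad).
It also fails if it takes over 54 s, if anything falls off the work surface, if the arm or the gripper's body presses on something with over 40 N, if the wrist force passes 120 N, or if a joint passes its speed limit or range.

ROBOT

A 6-joint arm with a two-finger parallel gripper is mounted at the origin on the work surface. World frame = base frame: x ahead of the robot, y to its left, z up, the work surface at z = 0. Lengths are in m, angles in rad, forces in N, time in s.
With the tool pointing down it reaches from about 0.25 to 0.775 m from the base axis. Payload 8.9 kg.
Tool frame: the origin (TCP) lies between the finger pads; the fingertips stand 11 mm ahead of it and the grasp point (between the pads) lies 8 mm behind it (robot.tip_extent is the z of the fingertips in the tool frame, in m); z points along the fingers, y is the line along which they close (so a half turn about z gives the same grasp; the last joint's range is limited). The gripper opens to 85 mm and grips with 20 to 120 N. Pads are 22 mm wide; open, the fingers measure 114 mm over their backs; the gripper's body (76 mm by 85 mm) begins 54 mm behind the grasp point. The pads swing forward as they close: fully open they stand 13 mm farther back than shut.
Start: joints at [1, 0.291, -0.153, 1.127, 0, 1.431], TCP at [0.22, 0.477, 0.242] pointing down, gripper open.
Joint ranges: [-2.52, 2.52], [-0.91, 1.74], [-1.3, 1.37], [-1.96, 2.02], [-1.52, 1.47], [-3.14, 3.14]. Speed limits (rad/s): [2.22, 2.22, 2.79, 3.14, 3.14, 3.14].

INTERFACE

Orientations are given as a 3x3 rotation matrix whose columns are the frame's x, y, z axes.
In Python, from bench import robot, eyes, ticket gives the robot as it stands.
- The arm moves only by the tool send_rows, never from a script. Its arguments are lists of equal length, an entry for each row: "gripper": the opening, from -1 (shut) to 1 (fully open); "travel": the shift along the tool's x, y, z in m, a list of three; "twist": the turn about the tool's z in rad. A call has 1 to 5 rows; each row is the pose to reach, as a shift and turn from the pose commanded when the call began, along the tool's axes at that moment; what a row does not reach only later rows make up. A row lasts 1/10 s, in which the tool goes at most 50 mm and 8.59 degrees, less where a joint would pass 70% of its speed; a pose out of reach is approached as far as the arm can. A call with a gripper value outside its range is refused whole. The fingers move at their own pace and stop on an object; "grip_force" is the grip in N (left out, the last holds). Time passes only in rows, so rows that repeat a pose let the fingers close. It gives the time, the measured TCP pose, the force, the opening and the grip force at its end, in the units of the state.
- robot.get_state(): the state, without advancing time (a new reading comes with each control period).
- eyes.get_image(name): name is "side" or "top"; returns a dict with "pixels" (384x512x3 uint8, red, green, blue), "fx", "fy", "cx", "cy" (pixels), "distortion" ([k1, k2, p1, p2, k3] as OpenCV has them; the pictures are not rectified), "position" and "attitude" of the camera in the world. Camera axes: x right, y down, z forward; pixel columns grow to the right and rows downward; lengths in m; the calibration is good to about 2 mm. A picture is of the moment at which its call begins. There is no depth.
- ticket.job_done(): hands the job in; it is judged then, once.
The state is a dict: "time_s": time; "joint_positions": joint angles; "qvel": joint speeds; "joint_torque": joint torques, N m; "tcp_pos": TCP position; "ee_rot": TCP orientation; "force": force on the tool from outside, world axes, zero at the start; "moment": the same for the moment, N m; "finger_gap": finger opening in m; "finger_force": force on a finger pad.
Only numpy, scipy, OpenCV 4.12 (cv2) and the standard library are available. Lean on these libraries where they do the work, as an engineer would, in place of code of your own. Each camera call takes 0.05 s, during which the arm holds its last target. There are 200 camera calls.

## Working session

There is one attempt and no reset: what is moved stays moved. The work goes in short steps, Python scripts to look and compute and a tool call to move; the robot and the scene stay as the last step left them, time stands still between calls to the robot, and variables do not carry over. Pictures are saved under pics/ and viewed, at most 10 in all, crops included, and the job is handed in when it is done.

Besides the shell and the picture viewer there is one more tool, called after ">>>" as name(argument=value, ...) on one line, values as JSON. send_rows: Moves the arm, as the interface text tells. Its arguments: {"type":"object","properties":{"gripper":{"type":"array","items":{"type":"number"}},"travel":{"type":"array","items":{"type":"array","items":{"type":"number"}}},"twist":{"type":"array","items":{"type":"number"}},"grip_force":{"type":"number"}},"required":["gripper","travel","twist"]}

```bash
mkdir -p pics; ls
cat > h.py <<'E'
import numpy as np, cv2
from bench import robot, eyes, ticket
def snap(n,f):
    i=eyes.get_image(n); cv2.imwrite(f,i["pixels"][:,:,::-1]); np.save(f+'.npy',i,allow_pickle=True); return i
def load(f): return np.load(f+'.npy',allow_pickle=True).item()
def K(i): return np.array([[i["fx"],0,i["cx"]],[0,i["fy"],i["cy"]],[0,0,1.]]),np.array(i["distortion"],float)
def rot(i):
    a=np.array(i["attitude"],float)
    return a
def onz(i,uv,z):
    k,d=K(i); p=cv2.undistortPoints(np.array(uv,float).reshape(-1,1,2),k,d).reshape(-1,2)
    r=np.c_[p,np.ones(len(p))]@rot(i).T; c=np.array(i["position"]); z=np.broadcast_to(z,len(p))
    return c+r*((z-c[2])/r[:,2])[:,None]
def proj(i,P):
    k,d=K(i); R=rot(i).T; t=-R@np.array(i["position"])
    return cv2.projectPoints(np.array(P,float).reshape(-1,3),cv2.Rodrigues(R)[0],t,k,d)[0].reshape(-1,2)
E
python3 - <<'E'
from h import *
for n in("top","side"):
    i=snap(n,f"pics/{n}0.png"); print(n,i["position"],i["attitude"],i["fx"])
s=robot.get_state(); print(s["time_s"],s["tcp_pos"],s["ee_rot"],s["finger_gap"],robot.tip_extent)
a=[cv2.imread(f"pics/{n}0.png") for n in("top","side")]
cv2.imwrite("pics/topB.png",cv2.resize(a[0],(800,600),interpolation=cv2.INTER_CUBIC))
cv2.imwrite("pics/sideB.png",cv2.resize(a[1],(800,600),interpolation=cv2.INTER_CUBIC))
E
```

```text
pics
top [0.37719275 0.07588151 1.18789757] [[ 0.01786152 -0.99420273  0.10602779]
 [-0.99979874 -0.01872897 -0.00719119]
 [ 0.00913529 -0.10587801 -0.99433716]] 375.6681460908128
side [-0.1044937  -0.52902669  1.08669769] [[ 0.72103356 -0.53800042  0.43665337]
 [-0.69273261 -0.54585225  0.47134578]
 [-0.015236   -0.64234015 -0.76626822]] 450.9886663820013
0.1 [0.21948978 0.47649189 0.24180575] [[-9.08230104e-01  4.18470642e-01 -6.31704647e-04]
 [ 4.18471089e-01  9.08229574e-01 -9.94073470e-04]
 [ 1.57742278e-04 -1.16719758e-03 -9.99999306e-01]] 0.08522149903788696 0.011
```

View pics/topB.png

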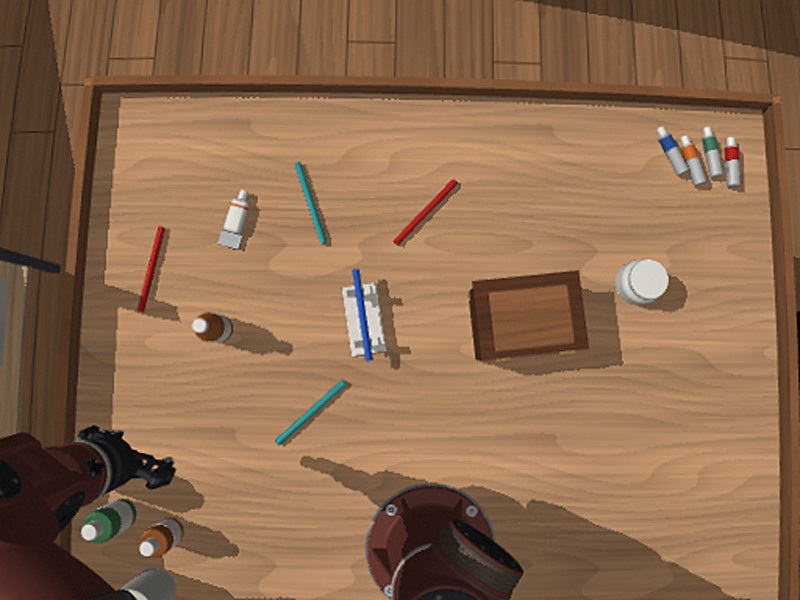

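View pics/sideB.png

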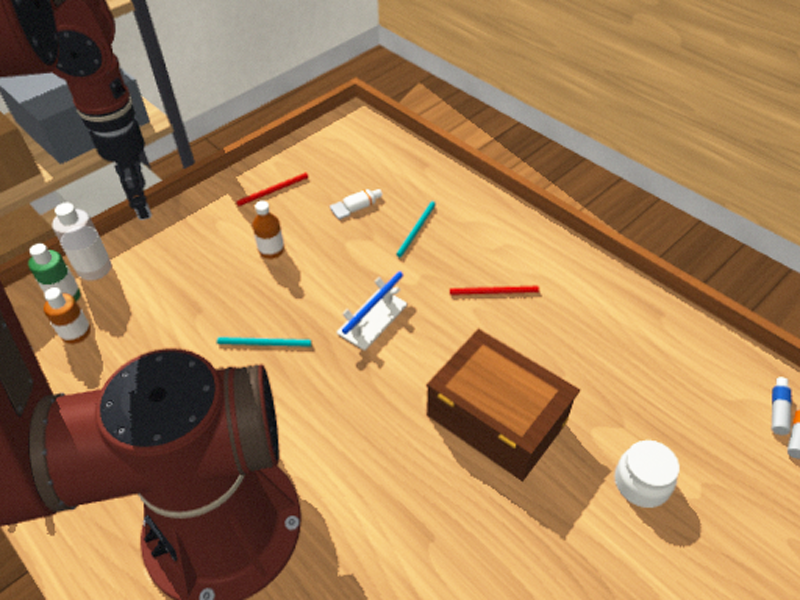

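The top view has six dowel-shaped things. Two are red at (425,212) and (150,268), two are teal at (311,204) and (312,412), and one is blue at (362,315), lying in the white rest. The blue one fits the description. The box is at (530,315), the tub at (642,282), the bottle at (212,326) and the tube at (236,218). I'll confirm the dowel and read corners in a crop.

Run:
```python
import cv2
a=cv2.imread("pics/top0.png")[160:245,205:390]
b=cv2.imread("pics/side0.png")[165:310,205:380]
cv2.imwrite("pics/c1.png",cv2.resize(a,None,fx=4.3,fy=4.3,interpolation=cv2.INTER_CUBIC))
cv2.imwrite("pics/c2.png",cv2.resize(b,None,fx=4,fy=4,interpolation=cv2.INTER_CUBIC))
```

```text
(no output)
```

View pics/c1.png

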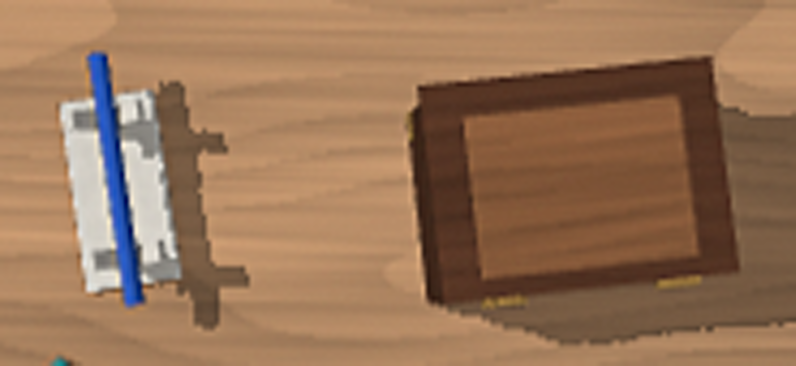

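View pics/c2.png

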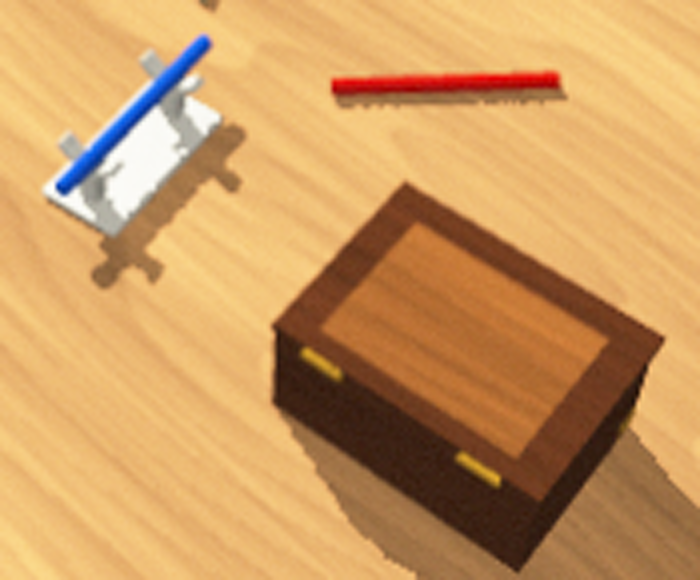

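The crop confirms it: the blue dowel lies in the white rest, with ends at (97,55) and (134,303) in the top crop. The lid corners are clear in both crops. Next I fit the poses.

```bash
cat > fit.py <<'E'
from h import *
from scipy.optimize import least_squares
T=load("pics/top0.png");S=load("pics/side0.png")
t=lambda a:np.array(a)/4.3+[205-.4,160-.4]
s=lambda a:np.array(a)/4.+[205-.4,165-.4]
def pts(q,L): 
    c,n=np.cos(q[2]),np.sin(q[2]); L=np.array(L,float)
    return np.c_[q[0]+c*L[:,0]-n*L[:,1],q[1]+n*L[:,0]+c*L[:,1],L[:,2]]
def fit(LT,uT,LS,uS,q0):
    f=lambda q:np.r_[(proj(T,pts(q,LT))-t(uT)).ravel(),(proj(S,pts(q,LS))-s(uS)).ravel()]
    r=least_squares(f,q0); print(r.x.round(4),np.degrees(r.x[2]).round(2),'res',r.fun.round(1)); return r.x
lid=[[.08,.102,.098],[.08,-.102,.098],[-.07,-.102,.098],[-.07,.102,.098]]
fit(lid,[(419,87),(711,57),(739,269),(440,300)],lid,[(406,182),(664,338),(540,500),(275,325)],[.4,-.1,0])
R=[[.07,.035,.008],[.07,-.035,.008],[-.07,-.035,.008],[-.07,.035,.008]]
fit(R,[(60,103),(152,90),(182,277),(88,294)],[R[1],R[2],R[3]],[(220,118),(112,236),(45,192)],[.4,.1,0])
D=[[.09,0,.049],[-.09,0,.049]]
fit(D,[(97,54),(134,303)],D,[(207,41),(63,189)],[.4,.1,0])
P=lambda n,i,uv,z:print(n,onz(i,[np.array(uv)/1.5625-.4],z).round(3))
P('tub',T,(650,280),.07);P('bottle cap',T,(201,326),.13);P('tube',T,(234,222),.012)
E
python3 fit.py
```

```text
[ 0.4558 -0.1754  0.1183] 6.78 res [ 0.  -0.8  0.  -0.5  0.1  0.6  0.9  0.8 -0.3 -0.3  0.5 -0.2 -0.1  0.2
 -0.8 -0.7]
[0.4518 0.1416 0.1797] 10.29 res [-0.1  0.4  0.3 -0.1  0.4  0.2  0.1 -0.1  0.7 -0.5  0.4 -0.3 -1.3 -0.1]
[0.4592 0.1431 0.1738] 9.96 res [ 0.1 -0.4  0.3  0.  -0.1 -0.1 -0.4  0.2]
tub [[ 0.535 -0.419  0.07 ]]
bottle cap [[0.426 0.432 0.13 ]]
tube [[0.646 0.415 0.012]]
```

```bash
cat >> h.py <<'E'
def goal(x,y,z,deg):
    s=robot.get_state(); R=np.array(s["ee_rot"]); p=np.array(s["tcp_pos"])
    a=np.radians(deg); X=np.array([np.cos(a),np.sin(a),0]); v=R.T@X
    print("t",round(s["time_s"],2),"tcp",p.round(4),"yaw",np.degrees(np.arctan2(R[1,0],R[0,0])).round(1),"travel",(R.T@(np.array([x,y,z])-p)).round(4),"twist",np.arctan2(v[1],v[0]).round(3),"j",np.round(s["joint_positions"],2),"F",np.round(s["force"],1),"gap",round(s["finger_gap"],4))
E
python3 -c "
from h import *
goal(.477,.146,.15,190)"
```

```text
t 0.1 tcp [0.2195 0.4765 0.2418] yaw 155.3 travel [-0.3722 -0.1923  0.092 ] twist -0.606 j [ 1.    0.29 -0.15  1.13 -0.    1.43] F [0.4 0.5 0.4] gap 0.0852
```

>>> send_rows(gripper=[1,1,1,1,1], travel=[[-0.04,-0.02,0],[-0.08,-0.04,0],[-0.12,-0.062,0],[-0.16,-0.083,0],[-0.2,-0.104,0]], twist=[-0.12,-0.24,-0.36,-0.48,-0.606])

```text
time_s: 0.6
tcp_pos: [0.358, 0.2976, 0.2422]
ee_rot: [[-0.984, -0.177, -0.0], [-0.177, 0.984, -0.0], [0.0, -0.0, -1.0]]
force: [0.8, 0.6, -0.9]
finger_gap: 0.0856
finger_force: 0.0
```

```bash
python3 -c "
from h import *
goal(.477,.146,.15,190)"
```

```text
t 0.6 tcp [0.358  0.2976 0.2422] yaw -169.8 travel [-0.0904 -0.1702  0.0922] twist 0.003 j [ 0.54  0.18 -0.3   1.09 -0.    0.36] F [ 0.8  0.6 -0.9] gap 0.0856
```

>>> send_rows(gripper=[1,0.6,0,0,0], travel=[[-0.022,-0.042,0.02],[-0.045,-0.084,0.04],[-0.067,-0.127,0.06],[-0.09,-0.17,0.08],[-0.09,-0.17,0.092]], twist=[0,0,0,0,0])

```text
time_s: 1.1
tcp_pos: [0.4776, 0.1436, 0.1491]
ee_rot: [[-0.986, -0.167, 0.001], [-0.167, 0.986, -0.001], [-0.0, -0.001, -1.0]]
force: [-0.4, 2.4, -0.2]
finger_gap: 0.0425
finger_force: 0.0
```

Run:
```python
from h import *
goal(.477,.146,.043,190)
i=snap("top","pics/t1.png"); j=snap("side","pics/s1.png")
a=i["pixels"][140:260,190:290,::-1]; b=j["pixels"][140:260,190:290,::-1]
cv2.imwrite("pics/c3.png",cv2.resize(np.hstack([a,b]),None,fx=4,fy=4,interpolation=cv2.INTER_CUBIC))
```

```text
t 1.1 tcp [0.4776 0.1436 0.1491] yaw -170.4 travel [0.0002 0.0026 0.1061] twist -0.006 j [ 0.15  0.32 -0.38  0.88 -0.   -0.02] F [-0.4  2.4 -0.2] gap 0.0425
```

View pics/c3.png

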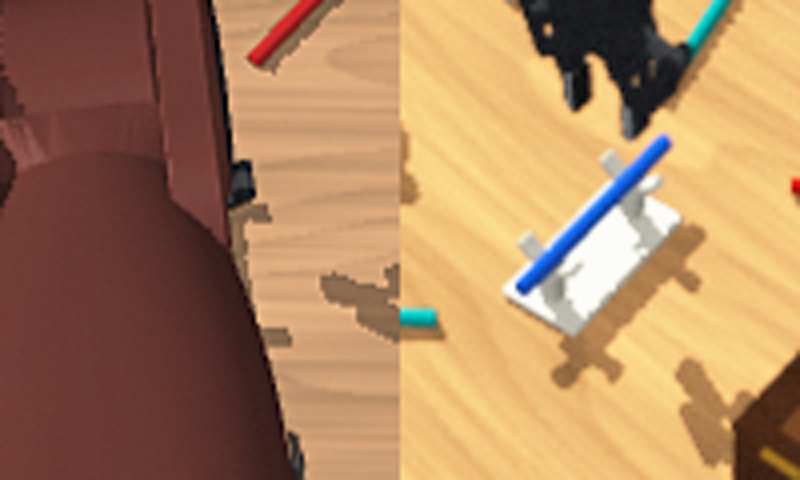

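The side crop shows the open fingers above the blue dowel, which lies in both notches. The top view is blocked by the arm. I'll go down slightly nearer the middle.

>>> send_rows(gripper=[0,0,0,0,0], travel=[[0.006,0.002,0.03],[0.006,0.002,0.06],[0.006,0.002,0.09],[0.006,0.002,0.108],[0.006,0.002,0.108]], twist=[0,0,0,0,0])

```text
time_s: 1.7
tcp_pos: [0.4667, 0.1488, 0.041]
ee_rot: [[-0.985, -0.173, -0.004], [-0.173, 0.985, -0.0], [0.004, 0.0, -1.0]]
force: [0.1, -0.5, 0.8]
finger_gap: 0.0431
finger_force: 0.0
```

>>> send_rows(gripper=[-0.5,-0.8,-1,-1,-1], travel=[[0,0,0],[0,0,0],[0,0,0],[0,0,0],[0,0,0]], twist=[0,0,0,0,0], grip_force=40)

```text
time_s: 2.2
tcp_pos: [0.4702, 0.145, 0.0442]
ee_rot: [[-0.986, -0.169, 0.003], [-0.169, 0.986, -0.007], [-0.002, -0.008, -1.0]]
force: [-0.5, -19.4, 6.4]
finger_gap: 0.0126
finger_force: 38.9
```

```bash
python3 -c "
from h import *
goal(.477,.146,.043,190)"
```

```text
t 2.2 tcp [0.4702 0.145  0.0442] yaw -170.2 travel [-0.0069 -0.0002  0.0012] twist -0.004 j [ 0.16  0.44 -0.52  0.61 -0.01 -0.01] F [ -0.5 -19.4   6.4] gap 0.0126
```

>>> send_rows(gripper=[-1,-1,-1,-1,-1], travel=[[0,-0.003,-0.01],[0,-0.003,-0.03],[0,-0.003,-0.06],[0,-0.003,-0.09],[0,-0.003,-0.1]], twist=[0,0,0,0,0])

```text
time_s: 2.7
tcp_pos: [0.4715, 0.1459, 0.1465]
ee_rot: [[-0.985, -0.172, 0.006], [-0.172, 0.985, 0.001], [-0.006, 0.0, -1.0]]
force: [-0.9, -0.4, -1.3]
finger_gap: 0.0126
finger_force: 39.3
```

Run:
```python
from h import *
goal(.66,-.1,.16,186.8)
i=snap("top","pics/t2.png"); j=snap("side","pics/s2.png")
a=i["pixels"][120:260,190:290,::-1]; b=j["pixels"][120:260,190:290,::-1]
cv2.imwrite("pics/c4.png",cv2.resize(np.hstack([a,b]),None,fx=4,fy=4,interpolation=cv2.INTER_CUBIC))
```

```text
t 2.7 tcp [0.4715 0.1459 0.1465] yaw -170.1 travel [-0.1436 -0.2746 -0.0127] twist 0.054 j [ 0.15  0.31 -0.4   0.86  0.   -0.02] F [-0.9 -0.4 -1.3] gap 0.0126
```

View pics/c4.png

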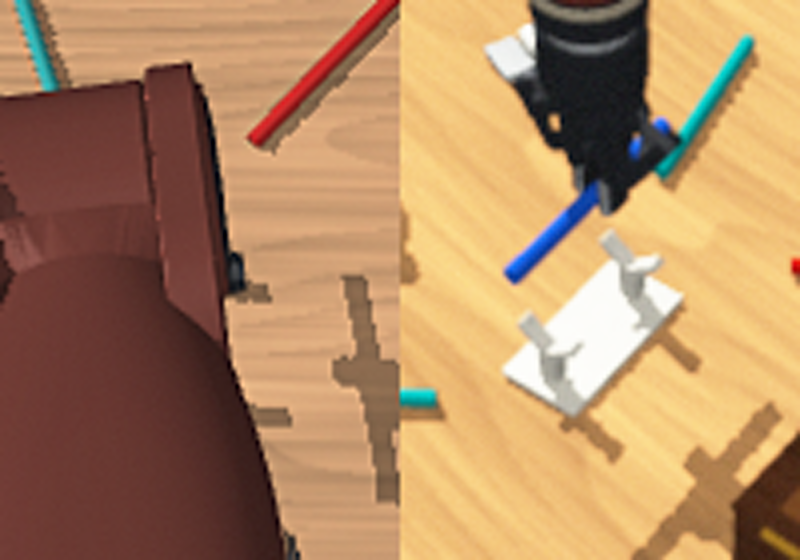

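The side crop shows the dowel held and clear of the rest, with its near end at (514,272) and far end at (660,125). I check its tilt and the grip offset.

```bash
cat >> h.py <<'E'
def plane(i,uv,p,n):
    k,d=K(i); q=cv2.undistortPoints(np.array(uv,float).reshape(-1,1,2),k,d).reshape(-1,2)
    r=np.c_[q,np.ones(len(q))]@rot(i).T; c=np.array(i["position"])
    return c+r*(((p-c)@n)/(r@n))[:,None]
E
python3 - <<'E'
from h import *
s=robot.get_state(); R=np.array(s["ee_rot"]);p=np.array(s["tcp_pos"])
i=load("pics/s2.png")
P=plane(i,[((514-400)/4+190-.4,272/4+120-.4),((660-400)/4+190-.4,126/4+120-.4)],p,R[:,1])
print(P.round(4),(P-p)@R, np.linalg.norm(P[0]-P[1]))
E
```

```text
[[0.375  0.1289 0.1529]
 [0.542  0.158  0.1563]] [[ 9.73195178e-02  1.26788584e-16 -8.75603868e-03]
 [-7.22033605e-02  2.94236213e-18 -1.13484896e-02]] 0.16954269984094603
```

```bash
python3 -c "
from h import *
goal(.671,-.15,.1465,186.8)"
```

```text
t 2.8 tcp [0.4709 0.1457 0.1446] yaw -170.1 travel [-0.1464 -0.3256 -0.0013] twist 0.054 j [ 0.15  0.31 -0.4   0.85  0.   -0.02] F [-0.6 -0.4 -0.8] gap 0.0124
```

>>> send_rows(gripper=[-1,-1,-1,-1,-1], travel=[[-0.008,-0.018,0],[-0.024,-0.053,0],[-0.04,-0.09,0],[-0.057,-0.126,0],[-0.073,-0.163,0]], twist=[0,0.01,0.03,0.04,0.054])

```text
time_s: 3.3
tcp_pos: [0.5695, -0.004, 0.1412]
ee_rot: [[-0.993, -0.118, -0.001], [-0.118, 0.993, 0.0], [0.001, 0.001, -1.0]]
force: [0.8, 0.4, -0.7]
finger_gap: 0.0124
finger_force: 39.3
```

```bash
python3 -c "
from h import *
goal(.671,-.15,.1465,186.8)"
```

```text
t 3.3 tcp [ 0.5695 -0.004   0.1412] yaw -173.2 travel [-0.0836 -0.157  -0.0056] twist -0.001 j [-0.14  0.45 -0.2   0.93  0.   -0.25] F [ 0.8  0.4 -0.7] gap 0.0124
```

>>> send_rows(gripper=[-1,-1,-1,-1,-1], travel=[[-0.02,-0.035,-0.003],[-0.04,-0.07,-0.005],[-0.06,-0.11,-0.005],[-0.076,-0.143,-0.005],[-0.084,-0.157,-0.005]], twist=[0,0,0,0,0])

```text
time_s: 3.8
tcp_pos: [0.6719, -0.1518, 0.1454]
ee_rot: [[-0.993, -0.116, -0.001], [-0.116, 0.993, -0.0], [0.001, 0.0, -1.0]]
force: [-0.2, 0.3, -0.5]
finger_gap: 0.0126
finger_force: 39.3
```

>>> send_rows(gripper=[-1,-1,-1,-1,-1], travel=[[0,0,0.02],[0,0,0.045],[0,0,0.075],[0,0,0.1],[0,0,0.106]], twist=[0,0,0,0,0])

```text
time_s: 4.3
tcp_pos: [0.6684, -0.1478, 0.0368]
ee_rot: [[-0.993, -0.118, -0.006], [-0.118, 0.993, 0.002], [0.006, 0.003, -1.0]]
force: [-0.4, -0.2, -1.2]
finger_gap: 0.0123
finger_force: 39.3
```

Run:
```python
from h import *
goal(.6514,-.1521,.041,186.8)
i=snap("top","pics/t3.png"); j=snap("side","pics/s3.png")
a=i["pixels"][100:230,300:400,::-1]; b=j["pixels"][180:310,270:370,::-1]
cv2.imwrite("pics/c5.png",cv2.resize(np.hstack([a,b]),None,fx=4,fy=4,interpolation=cv2.INTER_CUBIC))
```

```text
t 4.3 tcp [ 0.6684 -0.1478  0.0368] yaw -173.2 travel [ 0.0174 -0.0022 -0.0041] twist -0.0 j [-0.32  0.75  0.06  0.88  0.   -0.44] F [-0.4 -0.2 -1.2] gap 0.0123
```

View pics/c5.png

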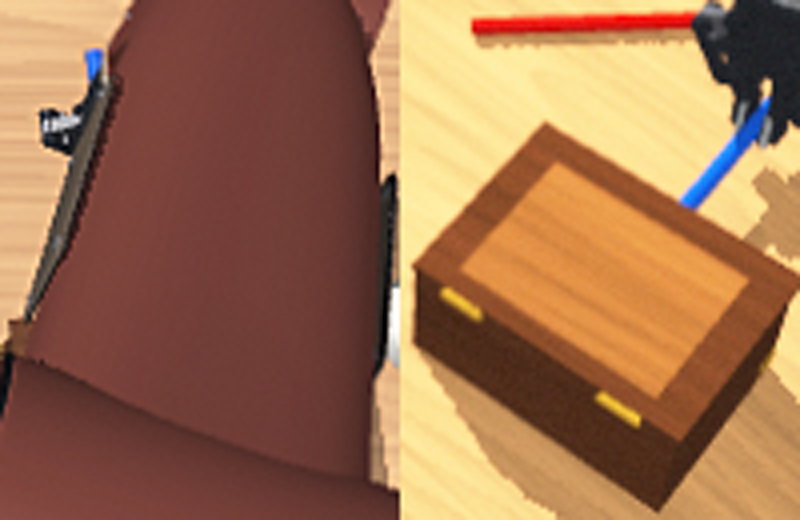

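The side crop shows the dowel behind the box in line with the hole, entering the occluded zone at (688,207). In the top crop the far end shows at (95,52). Now I settle and check the alignment.

>>> send_rows(gripper=[-1,-1], travel=[[0,-0.002,-0.004],[0,-0.002,-0.004]], twist=[0,0])

```text
time_s: 4.6
tcp_pos: [0.6729, -0.1516, 0.0475]
ee_rot: [[-0.993, -0.118, 0.003], [-0.118, 0.993, -0.001], [-0.003, -0.002, -1.0]]
force: [-0.3, -0.3, 0.7]
finger_gap: 0.0123
finger_force: 39.3
```

Run:
```python
from h import *
goal(.6514,-.1521,.041,186.8)
i=snap("top","pics/t4.png"); goal(.6514,-.1521,.041,186.8)
b=i["pixels"].astype(int); m=(b[:,:,2]>120)&(b[:,:,0]<90)&(b[:,:,1]<120); m[:,:310]=0;m[:,335:]=0
ys,xs=np.nonzero(m); k=(ys<130); print(list(zip(xs[k],ys[k]))[:40])
j=load("pics/s3.png"); s=robot.get_state();R=np.array(s["ee_rot"]);p=np.array(s["tcp_pos"])
# dowel centreline in side view s3: intersect rays w/ vertical plane through hole axis
q=np.array([[688,205],[765,108]]);q=np.c_[(q[:,0]-400)/4+270-.4,q[:,1]/4+180-.4]
print(plane(j,q,np.array([.5253,-.1671,.05]),np.array([-.118,.993,0])).round(4))
u=np.c_[xs[k],ys[k]].mean(0); print(onz(i,[u],.05))
```

```text
t 4.6 tcp [ 0.6729 -0.1516  0.0475] yaw -173.2 travel [0.0214 0.002  0.0065] twist -0.001 j [-0.33  0.74  0.07  0.9  -0.   -0.45] F [-0.3 -0.3  0.7] gap 0.0123
t 4.65 tcp [ 0.6727 -0.1515  0.0473] yaw -173.2 travel [0.0213 0.0019 0.0062] twist -0.001 j [-0.33  0.74  0.07  0.9  -0.   -0.45] F [ 0.   0.4 -0.1] gap 0.0125
[(np.int64(326), np.int64(110)), (np.int64(326), np.int64(111)), (np.int64(324), np.int64(112)), (np.int64(326), np.int64(112)), (np.int64(324), np.int64(113)), (np.int64(326), np.int64(113)), (np.int64(324), np.int64(114)), (np.int64(326), np.int64(114)), (np.int64(324), np.int64(115)), (np.int64(324), np.int64(116)), (np.int64(325), np.int64(116)), (np.int64(324), np.int64(117))]
[[ 0.5687 -0.1619  0.0506]
 [ 0.668  -0.1501  0.0609]]
[[ 0.73824347 -0.14242255  0.05      ]]
```

```bash
cat > dl.py <<'E'
from h import *
j=snap("side","pics/s5.png"); goal(.6514,-.1521,.041,186.8)
s=robot.get_state();R=np.array(s["ee_rot"]);p=np.array(s["tcp_pos"])
b=j["pixels"].astype(int)
m=(b[:,:,2]>b[:,:,0]+50)&(b[:,:,2]>b[:,:,1]+30); m[:160]=0;m[320:]=0;m[:,:320]=0;m[:,400:]=0
n,l,st,c=cv2.connectedComponentsWithStats(m.astype(np.uint8))
for k in range(1,n):
    if st[k,4]<25: continue
    ys,xs=np.nonzero(l==k); vx,vy,x0,y0=cv2.fitLine(np.c_[xs,ys].astype(np.float32),cv2.DIST_L2,0,.01,.01).ravel()
    t=(xs-x0)*vx+(ys-y0)*vy; e=[(x0+vx*a,y0+vy*a) for a in(t.min()+2,t.max()-2)]
    P=plane(j,e,p,R[:,1]); print(st[k],np.round(e,1).tolist(),P.round(4).tolist(),((P-p)@R).round(4).tolist())
E
python3 dl.py
```

```text
t 4.7 tcp [ 0.6725 -0.1513  0.0469] yaw -173.2 travel [0.021  0.0017 0.0058] twist -0.001 j [-0.33  0.74  0.07  0.9   0.   -0.45] F [ 0.7  0.5 -0.9] gap 0.0125
[342 202  23  30 154] [[343.4, 229.6], [363.6, 204.3]] [[0.5755, -0.1628, 0.0508], [0.6808, -0.1503, 0.0606]] [[0.0976, -0.0, -0.0042], [-0.0084, -0.0, -0.0137]]
```

```bash
python3 - <<'E'
from h import *
j=load("pics/s5.png");b=j["pixels"].astype(int)
m=(b[:,:,2]>b[:,:,0]+20)&(b[:,:,2]>b[:,:,1]+10)
for y in range(198,236,2):
    x=np.nonzero(m[y,330:380])[0]+330; print(y,x.tolist())
s=robot.get_state();R=np.array(s["ee_rot"]);p=np.array(s["tcp_pos"])
for z in(.005,.008,.012): # predicted level dowel
    print(z,proj(j,[p+R@np.array([a,0,-z]) for a in(20,40,60,80,102)] if 0 else [p+R@np.array([a/1000,0,-z]) for a in(20,40,60,80,102)]).round(1).tolist())
E
python3 - <<'E'
import cv2
b=cv2.imread("pics/s5.png")[190:240,330:390]
cv2.imwrite("pics/c6.png",cv2.resize(b,None,fx=12,fy=12,interpolation=cv2.INTER_NEAREST))
E
```

```text
198 []
200 []
202 [364]
204 [361, 362, 363, 364]
206 [360, 361, 362, 363, 364]
208 [358, 359, 360, 361, 362]
210 [356, 357, 358, 359, 360, 361, 362]
212 [355, 356, 357, 358, 359, 360, 361]
214 [354, 355, 356, 357, 358, 359]
216 [352, 353, 354, 355, 356, 357]
218 [350, 351, 352, 353, 354, 355]
220 [348, 349, 350, 351, 352, 353, 354]
222 [347, 348, 349, 350, 351, 352]
224 [345, 346, 347, 348, 349, 350]
226 [344, 345, 346, 347, 348, 349]
228 [342, 343, 344, 345, 346, 347]
230 [342, 343, 344, 345]
232 []
234 []
0.005 [[358.0, 212.2], [354.3, 216.5], [350.6, 220.9], [346.8, 225.4], [342.6, 230.4]]
0.008 [[358.2, 211.6], [354.5, 215.9], [350.8, 220.3], [347.0, 224.8], [342.8, 229.8]]
0.012 [[358.4, 210.7], [354.7, 215.0], [351.0, 219.5], [347.2, 223.9], [342.9, 228.9]]
```

View pics/c6.png

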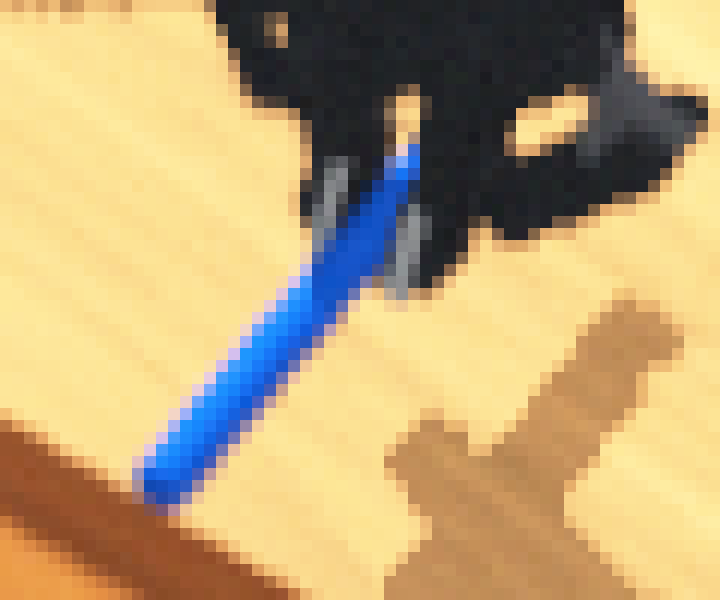

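The crop shows the dowel level with its tip at about (343,230), just clear of the lid edge. The predicted centreline fits at 8 mm above TCP with the tip 102 mm ahead. Moving to 25 mm from the mouth.

>>> send_rows(gripper=[-1,-1,-1,-1,-1], travel=[[0.005,0.001,0.002],[0.013,0.0015,0.004],[0.02,0.002,0.005],[0.021,0.002,0.005],[0.021,0.002,0.005]], twist=[0,0,0,0,0])

```text
time_s: 5.2
tcp_pos: [0.65, -0.1515, 0.0404]
ee_rot: [[-0.993, -0.118, -0.0], [-0.118, 0.993, 0.0], [0.0, 0.0, -1.0]]
force: [-0.1, -0.2, -1.3]
finger_gap: 0.0126
finger_force: 39.3
```

>>> send_rows(gripper=[-1], travel=[[0,0,0]], twist=[0])

```text
time_s: 5.3
tcp_pos: [0.6506, -0.1515, 0.0405]
ee_rot: [[-0.993, -0.118, 0.0], [-0.118, 0.993, -0.0], [-0.0, -0.0, -1.0]]
force: [0.1, 0.3, -1.0]
finger_gap: 0.0127
finger_force: 39.3
```

```bash
python3 -c "
from h import *
goal(.6514,-.1521,.0415,186.8)"
```

```text
t 5.3 tcp [ 0.6506 -0.1515  0.0405] yaw -173.2 travel [-0.0007 -0.0007 -0.001 ] twist -0.001 j [-0.34  0.72 -0.    0.85  0.   -0.46] F [ 0.1  0.3 -1. ] gap 0.0127
```

>>> send_rows(gripper=[-1,-1,-1,-1,-1], travel=[[0.006,-0.0005,-0.001],[0.014,-0.0005,-0.001],[0.022,-0.0005,-0.001],[0.03,-0.0005,-0.001],[0.033,-0.0005,-0.001]], twist=[0,0,0,0,0])

```text
time_s: 5.8
tcp_pos: [0.6164, -0.1559, 0.0413]
ee_rot: [[-0.993, -0.118, -0.001], [-0.118, 0.993, 0.0], [0.001, 0.0, -1.0]]
force: [-0.1, -0.2, -1.2]
finger_gap: 0.0125
finger_force: 39.3
```

>>> send_rows(gripper=[-1,-1,-1,-1,-1], travel=[[0.005,0,0],[0.01,0,0],[0.014,0,0],[0.0165,0,0],[0.0165,0,0]], twist=[0,0,0,0,0])

```text
time_s: 6.3
tcp_pos: [0.6015, -0.1578, 0.0415]
ee_rot: [[-0.993, -0.118, 0.001], [-0.118, 0.993, -0.0], [-0.001, -0.0, -1.0]]
force: [3.6, 1.3, -0.3]
finger_gap: 0.0124
finger_force: 39.2
```

```bash
python3 -c "
from h import *
goal(.6014,-.1581,.0415,186.8)"
```

```text
t 6.3 tcp [ 0.6015 -0.1578  0.0415] yaw -173.2 travel [ 0.0001 -0.0002  0.    ] twist -0.001 j [-0.37  0.64 -0.15  0.78  0.   -0.49] F [ 3.6  1.3 -0.3] gap 0.0124
```

>>> send_rows(gripper=[-1,-1,-1], travel=[[0.002,0,0],[0.002,0,0],[0.002,0,0]], twist=[0,0,0])

```text
time_s: 6.6
tcp_pos: [0.5996, -0.1581, 0.0414]
ee_rot: [[-0.993, -0.118, 0.0], [-0.118, 0.993, -0.0], [-0.0, -0.0, -1.0]]
force: [5.0, 0.6, -0.1]
finger_gap: 0.0125
finger_force: 39.3
```

Run:
```python
from h import *
goal(.6014,-.1581,.0415,186.8)
j=snap("side","pics/s6.png")
cv2.imwrite("pics/c7.png",cv2.resize(j["pixels"][150:310,260:390,::-1],None,fx=3.5,fy=3.5,interpolation=cv2.INTER_CUBIC))
```

```text
t 6.6 tcp [ 0.5996 -0.1581  0.0414] yaw -173.2 travel [-0.0018 -0.0002 -0.0001] twist -0.0 j [-0.38  0.64 -0.16  0.77 -0.   -0.49] F [ 5.   0.6 -0.1] gap 0.0125
```

View pics/c7.png

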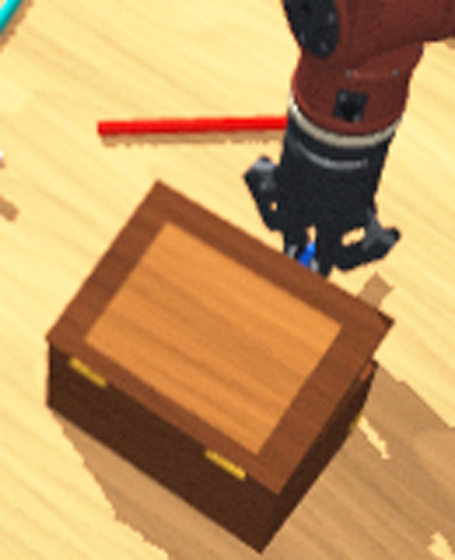

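The crop shows the lid popped ajar: a gap at the right side, with the back edge lifted at (390,322). The catch force was 5 N. Now I withdraw.

>>> send_rows(gripper=[-1,-1,-1,-1,-1], travel=[[-0.01,0,0],[-0.025,0,0],[-0.045,0,0],[-0.065,0,0],[-0.08,0,0]], twist=[0,0,0,0,0])

```text
time_s: 7.15
tcp_pos: [0.6791, -0.1481, 0.0406]
ee_rot: [[-0.993, -0.118, -0.002], [-0.118, 0.993, 0.0], [0.002, 0.0, -1.0]]
force: [-0.0, -0.8, 0.1]
finger_gap: 0.0124
finger_force: 39.3
```

>>> send_rows(gripper=[-1,-1,-1,-1,-1], travel=[[0,0.01,-0.02],[0,0.02,-0.05],[0,0.03,-0.085],[0,0.05,-0.12],[0,0.06,-0.14]], twist=[0,0,0,0,0])

```text
time_s: 7.65
tcp_pos: [0.6718, -0.0877, 0.1838]
ee_rot: [[-0.993, -0.118, 0.001], [-0.118, 0.993, -0.0], [-0.0, -0.0, -1.0]]
force: [0.4, 0.3, -0.6]
finger_gap: 0.0127
finger_force: 39.3
```

```bash
python3 -c "
from h import *
goal(.4675,.1446,.18,190)"
```

```text
t 7.65 tcp [ 0.6718 -0.0877  0.1838] yaw -173.2 travel [0.1754 0.2549 0.0037] twist -0.056 j [-0.24  0.62  0.21  1.16 -0.   -0.36] F [ 0.4  0.3 -0.6] gap 0.0127
```

>>> send_rows(gripper=[-1,-1,-1,-1,-1], travel=[[0.01,0.015,0],[0.032,0.047,0],[0.055,0.08,0],[0.078,0.114,0],[0.1,0.147,0]], twist=[0,-0.01,-0.03,-0.04,-0.056])

```text
time_s: 8.15
tcp_pos: [0.553, 0.0463, 0.1808]
ee_rot: [[-0.985, -0.173, -0.003], [-0.173, 0.985, -0.0], [0.003, 0.0, -1.0]]
force: [0.7, 0.4, 0.0]
finger_gap: 0.0124
finger_force: 39.3
```

```bash
python3 -c "
from h import *
goal(.4675,.1446,.14,190)"
```

```text
t 8.15 tcp [0.553  0.0463 0.1808] yaw -170.0 travel [0.0671 0.1116 0.041 ] twist -0.0 j [-0.05  0.39 -0.18  1.01 -0.   -0.22] F [0.7 0.4 0. ] gap 0.0124
```

>>> send_rows(gripper=[-1,-1,-1,-1,-1], travel=[[0.018,0.03,0],[0.04,0.065,0],[0.058,0.097,0.015],[0.067,0.112,0.03],[0.067,0.112,0.041]], twist=[0,0,0,0,0])

```text
time_s: 8.65
tcp_pos: [0.4672, 0.1453, 0.1394]
ee_rot: [[-0.984, -0.176, -0.003], [-0.176, 0.984, -0.001], [0.003, -0.0, -1.0]]
force: [0.1, 0.4, -0.2]
finger_gap: 0.0122
finger_force: 39.3
```

>>> send_rows(gripper=[-1,-1], travel=[[0,0,0],[0,0,0]], twist=[0,0])

```text
time_s: 8.85
tcp_pos: [0.4704, 0.1433, 0.1404]
ee_rot: [[-0.985, -0.173, -0.0], [-0.173, 0.985, -0.0], [0.0, -0.0, -1.0]]
force: [-0.1, -1.0, -0.6]
finger_gap: 0.0125
finger_force: 39.3
```

```bash
python3 -c "
from h import *
goal(.4675,.1446,.043,190)"
```

```text
t 8.85 tcp [0.4704 0.1433 0.1404] yaw -170.1 travel [0.0025 0.0018 0.0974] twist -0.001 j [ 0.15  0.31 -0.41  0.85 -0.   -0.03] F [-0.1 -1.  -0.6] gap 0.0125
```

>>> send_rows(gripper=[-1,-1,-1,-1,-1], travel=[[0.002,0.002,0.015],[0.002,0.002,0.04],[0.002,0.002,0.07],[0.002,0.002,0.088],[0.002,0.002,0.09]], twist=[0,0,0,0,0])

```text
time_s: 9.35
tcp_pos: [0.4669, 0.1446, 0.0489]
ee_rot: [[-0.985, -0.172, -0.003], [-0.172, 0.985, -0.001], [0.003, -0.0, -1.0]]
force: [-1.1, -0.1, -0.6]
finger_gap: 0.0128
finger_force: 39.3
```

>>> send_rows(gripper=[-1,-1,-1,-1], travel=[[0,0,0],[0,0,0.004],[0,0,0.008],[0,0,0.009]], twist=[0,0,0,0])

```text
time_s: 9.75
tcp_pos: [0.4693, 0.1448, 0.0435]
ee_rot: [[-0.985, -0.173, 0.004], [-0.173, 0.985, -0.002], [-0.004, -0.002, -1.0]]
force: [-6.0, -6.9, 34.5]
finger_gap: 0.0127
finger_force: 43.5
```

```bash
python3 -c "
from h import *
goal(.4675,.1446,.041,190)"
```

```text
t 9.75 tcp [0.4693 0.1448 0.0435] yaw -170.1 travel [0.0018 0.0001 0.0025] twist -0.001 j [ 0.15  0.44 -0.53  0.6  -0.   -0.02] F [-6.  -6.9 34.5] gap 0.0127
```

Contact: the dowel is seated. I relieve the pressure and open.

>>> send_rows(gripper=[-1,-0.7,-0.4,0,0], travel=[[0,0,-0.0025],[0,0,-0.003],[0,0,-0.003],[0,0,-0.003],[0,0,-0.003]], twist=[0,0,0,0,0])

```text
time_s: 10.25
tcp_pos: [0.4672, 0.1456, 0.0442]
ee_rot: [[-0.985, -0.173, -0.0], [-0.173, 0.985, -0.0], [0.0, 0.0, -1.0]]
force: [0.1, -0.3, 0.8]
finger_gap: 0.0426
finger_force: 0.0
```

>>> send_rows(gripper=[0,0,0,0,0], travel=[[0,0,0],[0,0,-0.02],[0,0,-0.06],[0,0,-0.1],[0,0,-0.14]], twist=[0,0,0,0,0])

```text
time_s: 10.75
tcp_pos: [0.4669, 0.1455, 0.1857]
ee_rot: [[-0.985, -0.173, -0.001], [-0.173, 0.985, -0.0], [0.001, 0.0, -1.0]]
force: [0.9, 0.4, -0.4]
finger_gap: 0.0428
finger_force: 0.0
```

```bash
cat > dw.py <<'E'
from h import *
j=snap("side","pics/s7.png"); b=j["pixels"].astype(int)
m=(b[:,:,2]>b[:,:,0]+30)&(b[:,:,2]>b[:,:,1]+20)
n,l,st,c=cv2.connectedComponentsWithStats(m.astype(np.uint8))
D=lambda q:[[q[0]+a*np.cos(q[1])*.09,q[2]+a*np.sin(q[1])*.09,.049] for a in(1,-1)]
k=1+np.argmax([s[4] if 200<s[0]<270 else 0 for s in st[1:]])
ys,xs=np.nonzero(l==k); vx,vy,x0,y0=cv2.fitLine(np.c_[xs,ys].astype(np.float32),cv2.DIST_L2,0,.01,.01).ravel()
t=(xs-x0)*vx+(ys-y0)*vy
P=onz(j,[(x0+vx*a,y0+vy*a) for a in(t.min(),t.max())],.049); c=P.mean(0); d=P[0]-P[1]
r=np.array([.4518,.1416]);a=.1797;e=c[:2]-r
print(st[k],P.round(4).tolist(),"len",np.linalg.norm(d),"yaw",np.degrees(np.arctan(d[1]/d[0])),"rest xy",e@[np.cos(a),np.sin(a)],e@[-np.sin(a),np.cos(a)])
goal(.6,-.1,.2,186.8)
E
python3 dw.py
```

```text
[218 174  39  40 247] [[0.3663, 0.1274, 0.049], [0.5467, 0.1594, 0.049]] len 0.18322283296224848 yaw 10.060795333251075 rest xy 0.00491869074921055 0.0009108174014494659
t 10.8 tcp [0.47   0.146  0.1918] yaw -170.0 travel [-0.0854 -0.2649 -0.0075] twist 0.056 j [ 0.15  0.26 -0.34  0.97 -0.   -0.02] F [3.3 0.6 5.7] gap 0.0429
```

The dowel is back in its rest: 5 mm lengthwise, 1 mm sideways, 10.1° yaw. Next I go behind the lid's lip with shut fingers and sweep it along its arc.

```bash
python3 -c "
from h import *
goal(.580,-.1607,.20,186.8)"
```

```text
t 10.8 tcp [0.47   0.146  0.1918] yaw -170.0 travel [-0.0552 -0.3212 -0.0077] twist 0.056 j [ 0.15  0.26 -0.34  0.97 -0.   -0.02] F [3.3 0.6 5.7] gap 0.0429
```

>>> send_rows(gripper=[0,-0.5,-1,-1,-1], travel=[[-0.006,-0.03,-0.008],[-0.014,-0.07,-0.008],[-0.022,-0.11,-0.008],[-0.03,-0.15,-0.008],[-0.036,-0.19,-0.008]], twist=[0,0.02,0.03,0.04,0.056])

```text
time_s: 11.3
tcp_pos: [0.5362, -0.0369, 0.1922]
ee_rot: [[-0.993, -0.118, 0.0], [-0.118, 0.993, 0.0], [-0.0, 0.0, -1.0]]
force: [0.9, 0.7, -0.0]
finger_gap: -0.0002
finger_force: 0.0
```

```bash
python3 -c "
from h import *
goal(.580,-.1607,.20,186.8)"
```

```text
t 11.3 tcp [ 0.5362 -0.0369  0.1922] yaw -173.2 travel [-0.0289 -0.1281 -0.0078] twist -0.001 j [-0.2   0.35 -0.21  1.01  0.   -0.32] F [ 0.9  0.7 -0. ] gap -0.0002
```

>>> send_rows(gripper=[-1,-1,-1,-1,-1], travel=[[-0.012,-0.04,-0.008],[-0.022,-0.08,-0.008],[-0.029,-0.115,-0.008],[-0.029,-0.128,-0.008],[-0.029,-0.128,-0.008]], twist=[0,0,0,0,0])

```text
time_s: 11.8
tcp_pos: [0.5794, -0.1605, 0.1997]
ee_rot: [[-0.993, -0.116, -0.001], [-0.116, 0.993, 0.0], [0.001, 0.0, -1.0]]
force: [0.4, 0.1, 0.6]
finger_gap: -0.0004
finger_force: 0.0
```

>>> send_rows(gripper=[-1,-1,-1,-1,-1], travel=[[0,0,0.02],[0,0,0.045],[0,0,0.064],[0,0,0.064],[0,0,0.064]], twist=[0,0,0,0,0])

```text
time_s: 12.3
tcp_pos: [0.5794, -0.1578, 0.1368]
ee_rot: [[-0.993, -0.119, -0.0], [-0.119, 0.993, 0.0], [0.0, 0.0, -1.0]]
force: [0.1, -0.5, 0.2]
finger_gap: 0.0001
finger_force: 0.0
```

Run:
```python
from h import *
H=np.array([.3863,-.1837]);d=np.array([.993,.118])
p=robot.get_state()["tcp_pos"]; s0=(p[:2]-H)@d; z0=p[2]; print("s0",s0,"lat",(p[:2]-H)@[-.118,.993],"z0",z0)
goal(.580,-.1607,.20,186.8)
for th in np.r_[.36,.42,.5:1.58:.08]:
    print(th.round(2),"x",(s0-(.150*np.cos(th)+.011)).round(3),"z",(z0-(.083+.150*np.sin(th))).round(3))
j=snap("side","pics/s8.png")
```

```text
s0 0.19475969461346218 lat 0.0029338500469862534 z0 0.1367593662465259
t 12.3 tcp [ 0.5794 -0.1578  0.1368] yaw -173.2 travel [-0.0003 -0.0029 -0.0632] twist 0.001 j [-0.39  0.51 -0.11  0.95  0.   -0.51] F [ 0.1 -0.5  0.2] gap 0.0001
0.36 x 0.043 z 0.001
0.42 x 0.047 z -0.007
0.5 x 0.052 z -0.018
0.58 x 0.058 z -0.028
0.66 x 0.065 z -0.038
0.74 x 0.073 z -0.047
0.82 x 0.081 z -0.056
0.9 x 0.091 z -0.064
0.98 x 0.1 z -0.071
1.06 x 0.11 z -0.077
1.14 x 0.121 z -0.083
1.22 x 0.132 z -0.087
1.3 x 0.144 z -0.091
1.38 x 0.155 z -0.094
1.46 x 0.167 z -0.095
1.54 x 0.179 z -0.096
```

>>> send_rows(gripper=[-1,-1,-1,-1,-1], travel=[[0.012,-0.002,0],[0.025,-0.003,0],[0.035,-0.003,0],[0.04,-0.003,0],[0.044,-0.003,0]], twist=[0,0,0,0,0])

```text
time_s: 12.85
tcp_pos: [0.5364, -0.1673, 0.137]
ee_rot: [[-0.993, -0.118, 0.001], [-0.118, 0.993, -0.0], [-0.001, -0.001, -1.0]]
force: [0.9, -0.1, 1.2]
finger_gap: 0.0
finger_force: 0.0
```

>>> send_rows(gripper=[-1,-1,-1,-1,-1], travel=[[0.006,0,-0.007],[0.011,0,-0.018],[0.017,0,-0.029],[0.024,0,-0.039],[0.032,0,-0.048]], twist=[0,0,0,0,0])

```text
time_s: 13.35
tcp_pos: [0.5054, -0.1711, 0.1858]
ee_rot: [[-0.993, -0.118, 0.003], [-0.118, 0.993, -0.0], [-0.003, -0.001, -1.0]]
force: [5.3, 2.8, 4.5]
finger_gap: 0.0001
finger_force: 2.9
```

Run:
```python
from h import *
goal(.58,-.16,.2,186.8)
j=snap("side","pics/s9.png")
cv2.imwrite("pics/c8.png",cv2.resize(j["pixels"][110:310,240:400,::-1],None,fx=3,fy=3,interpolation=cv2.INTER_CUBIC))
```

```text
t 13.35 tcp [ 0.5054 -0.1711  0.1858] yaw -173.2 travel [-0.0754  0.0022 -0.014 ] twist -0.0 j [-0.46  0.34 -0.23  0.99  0.   -0.58] F [5.3 2.8 4.5] gap 0.0001
```

View pics/c8.png

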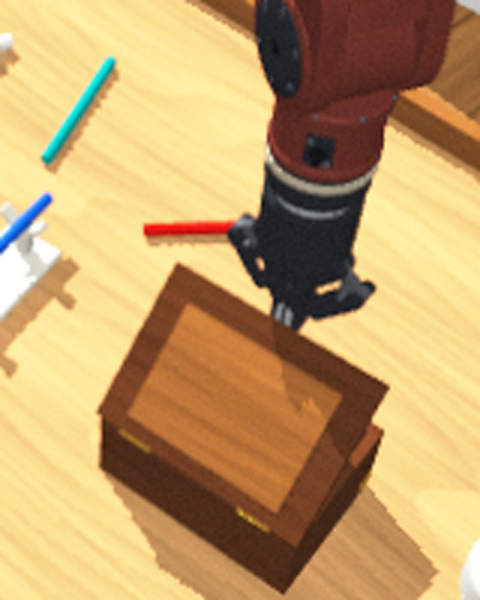

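The crop shows the lid clearly swinging up, with its lip at the fingers (285,325). I carry on along the arc.

>>> send_rows(gripper=[-1,-1,-1,-1,-1], travel=[[0.009,0,-0.009],[0.019,0,-0.017],[0.028,0,-0.024],[0.038,0,-0.03],[0.049,0,-0.036]], twist=[0,0,0,0,0])

```text
time_s: 13.9
tcp_pos: [0.4544, -0.1766, 0.2204]
ee_rot: [[-0.993, -0.118, -0.001], [-0.118, 0.993, 0.0], [0.001, 0.001, -1.0]]
force: [0.2, 0.3, -0.2]
finger_gap: -0.0001
finger_force: 0.2
```

>>> send_rows(gripper=[-1,-1,-1,-1,-1], travel=[[0.011,0,-0.004],[0.023,0,-0.008],[0.034,0,-0.011],[0.046,0,-0.012],[0.058,0,-0.013]], twist=[0,0,0,0,0])

```text
time_s: 14.4
tcp_pos: [0.3972, -0.1836, 0.2333]
ee_rot: [[-0.993, -0.118, -0.0], [-0.118, 0.993, -0.0], [0.0, -0.0, -1.0]]
force: [-0.5, -0.1, -0.2]
finger_gap: 0.0004
finger_force: 0.1
```

```bash
cat > lid.py <<'E'
from h import *
from scipy.optimize import minimize_scalar
H=np.array([.3863,-.1837]);d=np.array([.993,.118])
p=robot.get_state()["tcp_pos"]; print("s",(p[:2]-H)@d,"lat",(p[:2]-H)@[-.118,.993])
goal(.58,-.16,.2,186.8); snap("side","pics/s10.png")
E
python3 lid.py
```

```text
s 0.010802665782491672 lat -0.0012206925882493444
t 14.4 tcp [ 0.3972 -0.1836  0.2333] yaw -173.2 travel [-0.1843  0.0019  0.0333] twist -0.001 j [-0.6   0.13 -0.38  1.06 -0.   -0.72] F [-0.5 -0.1 -0.2] gap 0.0004
```

```bash
cat > lid.py <<'E'
from h import *
import sys
H=np.array([.3863,-.1837,.09]);d=np.array([.993,.118,0]);w=np.array([-.118,.993,0]);u=np.array([0,0,1.])
def score(img,th):
    e=d*np.cos(th)+u*np.sin(th); n=-d*np.sin(th)+u*np.cos(th)
    r,y=np.meshgrid(np.linspace(.003,.147,40),np.linspace(-.099,.099,50)); r=r.ravel();y=y.ravel()
    P=H+r[:,None]*e+y[:,None]*w+.008*n
    q=proj(img,P); b=cv2.cvtColor(img["pixels"],cv2.COLOR_RGB2GRAY).astype(np.float32)
    v=cv2.remap(b,q[:,0].astype(np.float32),q[:,1].astype(np.float32),1).ravel()
    inn=(abs(r-.075)<.047)&(abs(y)<.074); out=(abs(r-.075)>.053)|(abs(y)>.08)
    k=np.zeros(len(r)); k[inn]=1/inn.sum(); k[out]=-1/out.sum()
    g=inn|out; return np.corrcoef(inn[g],v[g])[0,1]
def angle(f):
    i=load(f); t=np.arange(0,2,.04); s=np.array([score(i,x) for x in t]); o=np.argsort(-s)[:4]
    print(f,[(round(float(t[k]),2),round(float(s[k]),2)) for k in o])
if __name__=="__main__":
    if len(sys.argv)>1: snap("side",sys.argv[1])
    for f in["pics/s0.png".replace("s0","side0"),"pics/s8.png","pics/s9.png","pics/s10.png"]+sys.argv[1:]: angle(f)
E
python3 lid.py
```

```text
pics/side0.png [(0.0, 0.91), (0.04, 0.8), (0.08, 0.6), (0.12, 0.44)]
pics/s8.png [(0.36, 0.9), (0.32, 0.9), (0.28, 0.89), (0.4, 0.88)]
pics/s9.png [(0.76, 0.88), (0.72, 0.87), (0.68, 0.86), (0.8, 0.86)]
pics/s10.png [(1.56, 0.86), (1.6, 0.72), (1.52, 0.64), (1.64, 0.36)]
```

The image fit puts the lid at about 1.56 rad, following the fingers. I push it past upright.

>>> send_rows(gripper=[-1,-1,-1,-1,-1], travel=[[0.008,0,0],[0.016,0,0],[0.024,0,0],[0.032,0,0],[0.036,0,0]], twist=[0,0,0,0,0])

```text
time_s: 14.95
tcp_pos: [0.3617, -0.1878, 0.2333]
ee_rot: [[-0.993, -0.118, -0.0], [-0.118, 0.993, 0.0], [0.0, 0.0, -1.0]]
force: [-0.0, -0.1, 1.3]
finger_gap: -0.0001
finger_force: 0.0
```

```bash
python3 lid.py pics/s11.png | tail -1; python3 -c "
from h import *
goal(.58,-.16,.3,186.8)"
```

```text
pics/s11.png [(1.84, 0.77), (1.88, 0.21), (1.8, 0.21), (1.56, 0.06)]
t 15.0 tcp [ 0.3615 -0.1878  0.2333] yaw -173.2 travel [-0.2202  0.002  -0.0668] twist -0.001 j [-0.66  0.07 -0.45  1.05 -0.   -0.78] F [-0.3  0.7  0. ] gap -0.0
```

The lid is at about 1.84 rad. I retreat away from it and then up.

>>> send_rows(gripper=[-1,-1,-1,-1,-1], travel=[[-0.02,0,0],[-0.05,0,0],[-0.08,0,-0.03],[-0.11,0,-0.07],[-0.12,0,-0.1]], twist=[0,0,0,0,0])

```text
time_s: 15.5
tcp_pos: [0.484, -0.1733, 0.3349]
ee_rot: [[-0.993, -0.119, 0.001], [-0.119, 0.993, -0.0], [-0.001, -0.0, -1.0]]
force: [0.7, -0.5, -0.5]
finger_gap: 0.0
finger_force: 0.0
```

>>> send_rows(gripper=[-1,-1,-1,-1,-1], travel=[[0,0,0],[0,0,0],[0,0,0],[0,0,0],[0,0,0]], twist=[0,0,0,0,0])

```text
time_s: 16.0
tcp_pos: [0.4811, -0.1736, 0.3327]
ee_rot: [[-0.993, -0.118, -0.001], [-0.118, 0.993, 0.001], [0.001, 0.001, -1.0]]
force: [-0.4, 0.2, 0.1]
finger_gap: 0.0004
finger_force: 0.0
```

```bash
python3 lid.py pics/s12.png | tail -1; python3 dw.py; python3 -c "
from h import *
a=load('pics/side0.png')['pixels'].astype(int);b=load('pics/s12.png')['pixels'].astype(int)
D=abs(a-b).max(2)
for n,(u0,v0,u1,v1) in dict(bottle=(158,125,185,168),tube=(208,118,248,143),tub=(390,278,440,326)).items(): print(n,(D[v0:v1,u0:u1]>40).sum())"
```

```text
pics/s12.png [(1.88, 0.34), (1.92, 0.26), (1.64, 0.03), (1.6, 0.02)]
[219 174  38  40 237] [[0.3663, 0.1272, 0.049], [0.5466, 0.1589, 0.049]] len 0.18313982407632617 yaw 9.996659940172009 rest xy 0.004826092865093925 0.0005961418941991513
t 16.1 tcp [ 0.4813 -0.1737  0.333 ] yaw -173.2 travel [-0.1266  0.0592  0.133 ] twist -0.001 j [-0.49  0.23  0.01  1.34 -0.   -0.61] F [ 0.1 -0.8  0.3] gap 0.0
bottle 0
tube 0
tub 4
```

The lid is on its stop (about 1.9 rad), the dowel is in its rest, the bystanders have not moved and the arm is clear.

```bash
python3 -c "
from h import *
print(ticket.job_done())"
```

```text
the job is handed in; nothing more can be done
None
```

The job is handed in (no verdict came back): catch pushed to about 5 N, lid fully open on its stop at about 1.9 rad, blue dowel in both notches of its rest within 5 mm, and the bottle, tub and tube not moved, by my camera checks.

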